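Square up a stack of board blanks and weigh it down

TASK

The four bare circuit-board blanks on the squaring fixture are to be drilled together as one stack: tap their overhanging edges until all four lie flush on top of one another, tight against both fences. Then lay the loose steel bar flat along the middle of the stack, parallel to the long fence, to hold the blanks down for taping; set it down rather than drop it, and do not disturb the squared stack. Leave the calliper, the tape roll and the pencil where they are.

Things in the scene. Friction and masses are not known exactly. Their poses are not given: they have to be found in the camera images.
- fixture: squaring fixture, fixed: grey metal base, top 20 mm above the bench, with two dark steel fences (tops at 32 mm) forming a square corner. Origin on the bench below the centre of the squared stack; +x to the long fence (inner face at x=+40 mm), -y to the short one (y=-50 mm). The -x and +y sides are open: the base ends at x=-28 and y=+38 mm, 12 mm inside squared blanks' edges, so these overhang
- fixture_seat (a point): centre of the squared stack's top, 32.8 mm above the fixture's origin, axes as the fixture's: here the middle of the bar's underside belongs
- fixture_long_fence (a point): inner face of the long fence at mid-thickness of the stack, level with the stack's centre; the fence is 82 mm long and 16 mm thick
- fixture_short_fence (a point): inner face of the short fence at mid-thickness of the stack, level with the stack's centre; the fence is 60 mm long and 16 mm thick
- blank_1: bare copper-clad circuit-board blank, flat plate 80 (x) by 100 (y) by 3.2 mm thick, copper faces, yellowish edges; loose, about 0.05 kg; origin at the centre of its underside, y along its length, z up; the bottom one of the stack, resting on the fixture; it starts some 6 to 15 mm off both fences and a few degrees askew
- blank_2: bare copper-clad circuit-board blank, flat plate 80 (x) by 100 (y) by 3.2 mm thick, copper faces, yellowish edges; loose, about 0.05 kg; origin at the centre of its underside, y along its length, z up; second from the bottom; it starts some 6 to 15 mm off both fences and a few degrees askew
- blank_3: bare copper-clad circuit-board blank, flat plate 80 (x) by 100 (y) by 3.2 mm thick, copper faces, yellowish edges; loose, about 0.05 kg; origin at the centre of its underside, y along its length, z up; third from the bottom; it starts some 6 to 15 mm off both fences and a few degrees askew
- blank_4: bare copper-clad circuit-board blank, flat plate 80 (x) by 100 (y) by 3.2 mm thick, copper faces, yellowish edges; loose, about 0.05 kg; origin at the centre of its underside, y along its length, z up; the top one of the stack; it starts some 6 to 15 mm off both fences and a few degrees askew
- bar: plain grey steel bar with a small hole near each end, 25 (x) by 120 (y) by 12 mm high, about 0.28 kg, lying flat on the blue cutting mat (2.7 mm thick), to the right of the fixture; origin at the centre of its underside, y along its length, z up
- calliper: bystander: digital calliper lying on the bench, 68 by 233 by 16 mm, long along its y; origin at the centre of its underside
- tape_roll: bystander: roll of black tape lying flat on the mat, 53 mm across, 19 mm high; origin at the centre of its underside
- pencil: bystander: pencil lying on the bench, 112 mm long along its y, 7 mm thick; origin at the middle of its underside
Mind the look-alikes: they are no part of the job. There is more than one size of the fixture; the job needs the largest.

How it is judged:
By the outcome, as a careful person would: the job done as asked, in the order asked, and still so for the second after the job is handed in, with the robot touching nothing.
It also fails if it takes over 61 s, if anything falls off the work surface, if the arm or the gripper's body presses on something with over 40 N, if the wrist force passes 120 N, or if a joint passes its speed limit or range.

ROBOT

A 6-joint arm with a two-finger parallel gripper is mounted at the origin on a cart in front of the work surface, level with it; the furniture and walls round the work are solid. World frame = base frame: x ahead of the robot, y to its left, z up, the work surface at z = 0. Lengths are in mm, angles in rad, forces in N, time in s.
With the tool pointing down it reaches from about 275 to 1000 mm from the base axis. Payload 8.4 kg.
Tool frame: the origin (TCP) lies at the very end of the fingers, on their centre line; the grasp point (between the pads) lies 19 mm behind it; z points along the fingers, y is the line along which they close (so a half turn about z gives the same grasp; the last joint's range is limited). The gripper opens to 85 mm and grips with 20 to 120 N. Pads are 22 mm wide; open, the fingers measure 114 mm over their backs; the gripper's body (76 mm by 85 mm) begins 54 mm behind the grasp point. The pads swing forward as they close: fully open they stand 13 mm farther back than shut.
Start: joints at [-1.225, 0.353, 1.633, -0, 1.155, -0.002], TCP at [213.018, -587.581, 231.281] pointing down, gripper open.
Joint ranges: [-2.63, 2.63], [-0.92, 2.1], [0.06, 2.66], [-1.3, 4.44], [0, 2.69], [-3.02, 3.02]. Speed limits (rad/s): [2.22, 2.22, 2.79, 3.14, 3.14, 3.14].

INTERFACE

Orientations are given as [roll, pitch, yaw] about the fixed x, y, z axes, in that order (R = Rz(yaw) Ry(pitch) Rx(roll)).
In Python, from rig import telemetry, imaging, r gives the robot as it stands. The module is installed in compiled form; this text tells all that it offers.
- The arm moves only by the tool step_arm, never from a script. Its argument "moves" is a list of rows, each a list of 3 entries, a list of its own where there are three numbers: the turn, a rotation vector about the tool's x, y, z scaled (see below), then the shift along the tool's x, y, z scaled (see below), then the opening, from -1 (shut) to 1 (fully open). A call has 1 to 8 rows; each row is the pose to reach, as a shift and turn from the pose commanded when the call began, along the tool's axes at that moment; what a row does not reach only later rows make up. The controller multiplies each number of a shift by 200 mm and each number of a turn by 45 degrees. A row lasts 1/10 s, in which the tool goes at most 50 mm and 8.59 degrees, less where a joint would pass 70% of its speed; a pose out of reach is approached as far as the arm can. A call with a number of a shift or a turn outside -1 to 1 is refused whole. A call with a gripper value outside its range is refused whole. The fingers move at their own pace and stop on an object; "squeeze" is the grip in N (left out, the last holds). Time passes only in rows, so rows that repeat a pose let the fingers close. It gives the time, the measured TCP pose, the force, the opening and the grip force at its end, in the units of the state.
- telemetry.sense(): the state, without advancing time (a new reading comes with each control period).
- imaging.grab_frame(name): name is "scene" or "side" or "wrist"; returns the picture (420x560x3 uint8, red, green, blue); there is no depth.
- imaging.calibration(name): a dict with "fx", "fy", "cx", "cy" (pixels), "cam_to_world" (4x4, takes a point from camera to world coordinates). Camera axes: x right, y up, looking along -z (the intrinsics and any distortion apply to the point x, -y, -z); pixel columns grow to the right and rows downward; lengths in mm; the calibration is good to about 2 mm. A picture is of the moment at which its call begins: read the wrist's pose just before it. calibration takes no time and is no camera call; for the wrist camera it gives the pose at the moment of the call.
- r.sign_off(): hands the job in; it is judged then, once.
Trained networks look in the newest picture that a camera, given by its name, has taken for a name from the list of things; names that differ only in an ending like _2 or _b are one class to them, and where a whole thing is asked for, a point or a joint stands for the part that bears it (a point fixed in the world has none). Each returns a list of dicts, best first, with "conf" (0 to 1); they miss things now and then, are a little off and sometimes report something else, mostly with a low value. They report only what shows in the picture. A call takes as long as a camera call. They do not tell look-alikes from the thing itself.
- imaging.recognise(camera, name): "extent" ([left, top, width, height] in pixels, round what is visible of it).
- imaging.mark_of(camera, name): "xy" ([column, row] in pixels: a listed point, or the origin of a listed thing).
The state is a dict: "clock": time; "qpos": joint angles; "qvel": joint speeds; "joint_efforts": joint torques, N m; "eef_pos": TCP position; "tcp_rot": TCP orientation; "contact_force": force on the tool from outside, world axes, zero at the start; "wrist_torque": the same for the moment, N m; "opening": opening from 0.0 (shut) to 1.0 (fully open); "grasp_force": force on a finger pad.
Only numpy, scipy, OpenCV 4.12 (cv2) and the standard library are available. Lean on these libraries where they do the work, as an engineer would, in place of code of your own. Each camera call takes 0.05 s, during which the arm holds its last target. There are 200 camera calls.

## Working session

There is one attempt and no reset: what is moved stays moved. The work goes in short steps, Python scripts to look and compute and a tool call to move; the robot and the scene stay as the last step left them, time stands still between calls to the robot, and variables do not carry over. Pictures are saved under pics/ and viewed, at most 13 in all, crops included, and the job is handed in when it is done.

Besides the shell and the picture viewer there is one more tool, called after "Call:" in YAML: its name, and indented under it one key for each argument. step_arm: Moves the arm, as the interface text tells. Its arguments: {"type":"object","properties":{"moves":{"type":"array"},"squeeze":{"type":"number"}},"required":["moves"]}

```bash
mkdir -p pics; cat > h.py <<'E'
from rig import telemetry, imaging, r
import numpy as np, cv2
def ray(cam,px,z,c=None):
    c=c or imaging.calibration(cam); T=np.array(c["cam_to_world"])
    d=T[:3,:3]@np.array([(px[0]-c["cx"])/c["fx"],-(px[1]-c["cy"])/c["fy"],-1.])
    o=T[:3,3]; return o+d*(z-o[2])/d[2]
def proj(cam,p,c=None):
    c=c or imaging.calibration(cam); T=np.array(c["cam_to_world"])
    q=T[:3,:3].T@(np.array(p)-T[:3,3]); return np.array([c["cx"]+c["fx"]*q[0]/-q[2], c["cy"]-c["fy"]*q[1]/-q[2]])
def save(n,im): cv2.imwrite("pics/"+n,im[:,:,::-1])
E
python3 - <<'E'
from h import *
for c in("scene","side"):
    im=imaging.grab_frame(c); save(c+"0.png",im)
    print(c,{k:np.round(v,2).tolist() for k,v in imaging.calibration(c).items()})
    for n in("fixture","fixture_seat","fixture_long_fence","fixture_short_fence","bar","blank_4"):
        for d in imaging.mark_of(c,n)[:3]: print(n,np.round(d["xy"],1),round(d["conf"],2),ray(c,d["xy"],{"fixture":0,"bar":2.7}.get(n,30)).round(1))
print(telemetry.sense())
E
```

```text
scene {'fx': 542.59, 'fy': 542.59, 'cx': 281.01, 'cy': 210.03, 'cam_to_world': [[-0.47, 0.65, -0.59, -356.22], [-0.88, -0.36, 0.3, 562.06], [-0.01, 0.67, 0.75, 1156.25], [0.0, 0.0, 0.0, 1.0]]}
fixture [251.9 320.6] 0.97 [281.4 323.8   0. ]
fixture [219.7 255.9] 0.94 [498.2 314.2   0. ]
fixture [284.6 236.4] 0.55 [474.5 131.    0. ]
fixture_seat [284.7 231.9] 0.72 [466.5 134.6  30. ]
fixture_seat [220.9 252.3] 0.68 [485.3 313.2  30. ]
fixture_seat [248.7 315.2] 0.55 [281.5 330.4  30. ]
fixture_long_fence [211.5 245.3] 0.68 [518.4 325.7  30. ]
fixture_long_fence [276.5 231.4] 0.59 [478.6 153.1  30. ]
fixture_short_fence [256.9 302.2] 0.9 [304.6 297.3  30. ]
fixture_short_fence [293.4 225.5] 0.76 [475.  103.3  30. ]
fixture_short_fence [237.6 238.9] 0.67 [505.1 256.1  30. ]
bar [342.  199.6] 0.76 [513.9 -78.5   2.7]
blank_4 [224.2 257.1] 0.87 [466.9 311.9  30. ]
side {'fx': 418.83, 'fy': 418.83, 'cx': 272.73, 'cy': 202.67, 'cam_to_world': [[0.99, 0.11, -0.11, 408.62], [-0.16, 0.65, -0.75, -671.68], [-0.01, 0.75, 0.66, 729.66], [0.0, 0.0, 0.0, 1.0]]}
fixture [245.3 211.5] 0.93 [458.1 134
[... 788 characters left out ...]
 30. ]
{'clock': 0.7, 'qpos': array([-1.22539883e+00,  3.52990103e-01,  1.63343482e+00, -2.29454270e-05,
        1.15522526e+00, -2.39065626e-03]), 'qvel': array([-0.00129039, -0.00063896, -0.00035117,  0.0003862 ,  0.00138381,
        0.00194728]), 'joint_efforts': array([-2.06761388e-04, -6.05016661e+01, -3.42392278e+01,  1.63243458e-04,
        9.09125447e-04,  3.62508487e-06]), 'eef_pos': array([ 213.00177092, -587.55605729,  231.27222808]), 'tcp_rot': array([-3.14153507e+00,  2.08543024e-05,  3.47797420e-01]), 'contact_force': array([-0.73640117, -0.4881835 , -0.20951841]), 'wrist_torque': array([-0.01131246,  0.00366546,  0.02567288]), 'grasp_force': 0.0, 'opening': 1.0007729221214046}
```

```bash
python3 - <<'E'
import cv2
a=cv2.imread("pics/scene0.png")[170:370,160:400]; b=cv2.imread("pics/side0.png")[110:350,130:400]
cv2.imwrite("pics/sc.png",cv2.resize(a,(720,600),interpolation=cv2.INTER_CUBIC)); cv2.imwrite("pics/sd.png",cv2.resize(b,(675,600),interpolation=cv2.INTER_CUBIC))
E
```

```text
(no output)
```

View pics/sc.png

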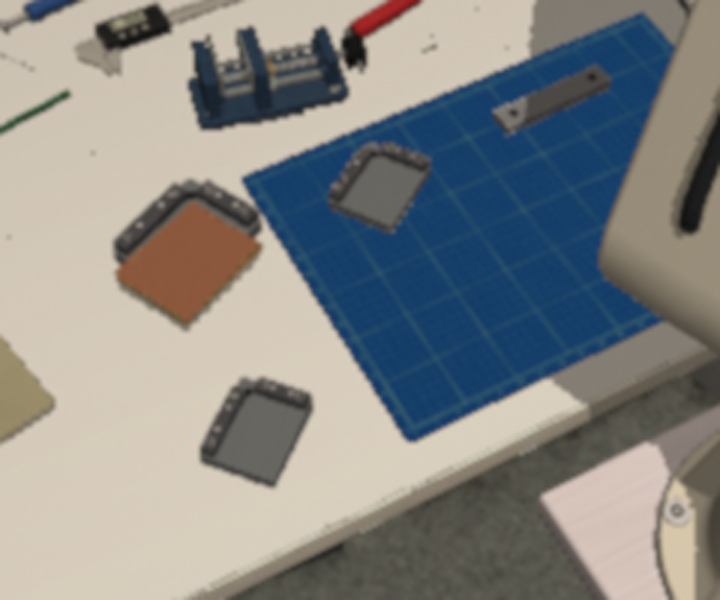

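View pics/sd.png

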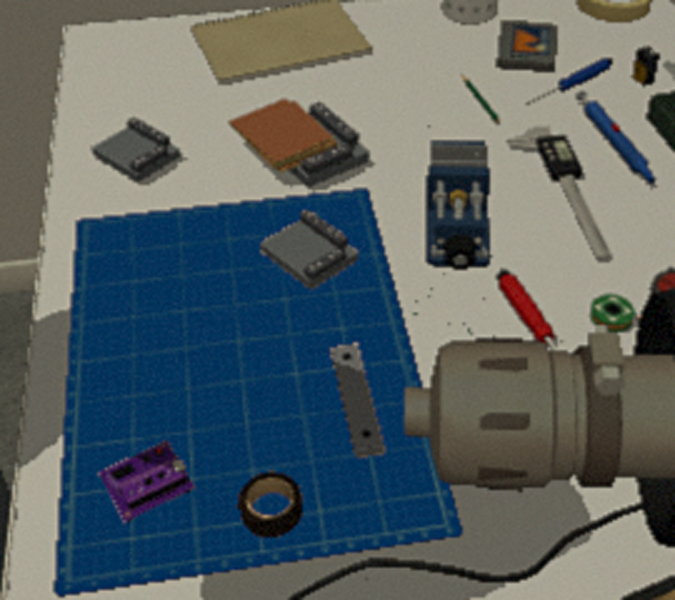

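The wanted fixture is the largest one, carrying the copper blanks, at scene (220,255) and side (249,167). The look-alikes are the small empty ones at scene (285,236) and (252,320). The bar is at scene (342,200) and side (277,272). The long fence is on the far-x side and the short fence on the -y side. I'll move over the bar, then the fixture, for close views.

Call:
step_arm:
  moves:
    - [[0, 0, 0], [1.0, -0.98, 0], 1]
    - [[0, 0, 0], [1.0, -0.98, 0], 1]
    - [[0, 0, 0], [1.0, -0.98, 0], 1]
    - [[0, 0, 0], [1.0, -0.98, 0], 1]
    - [[0, 0, 0], [1.0, -0.98, 0], 1]
    - [[0, 0, 0], [1.0, -0.98, 0], 1]

```text
clock: 1.3
eef_pos: [334.9, -332.3, 231.4]
tcp_rot: [-3.141, -0.0, 0.349]
contact_force: [1.2, 0.3, -0.1]
opening: 1.002
grasp_force: 0.0
```

Call:
step_arm:
  moves:
    - [[0, 0, 0], [0.9, -0.98, 0], 1]
    - [[0, 0, 0], [0.9, -0.98, 0], 1]
    - [[0, 0, 0], [0.9, -0.98, 0], 1]
    - [[0, 0, 0], [0.9, -0.98, 0], 1]
    - [[0, 0, 0], [0.9, -0.98, 0], 1]
    - [[0, 0, 0], [0.9, -0.98, 0], 1]
    - [[0, 0, 0], [0.9, -0.98, 0], 1]

```text
clock: 2.0
eef_pos: [437.5, -87.5, 231.5]
tcp_rot: [3.142, -0.001, 0.351]
contact_force: [-0.4, -0.9, -0.2]
opening: 0.998
grasp_force: 0.0
```

```bash
python3 - <<'E'
from h import *
s=telemetry.sense(); print(s["clock"],s["eef_pos"],s["tcp_rot"],s["contact_force"])
im=imaging.grab_frame("wrist"); save("w1.png",im); c=imaging.calibration("wrist"); print({k:np.round(v,2).tolist() for k,v in c.items()})
for d in imaging.mark_of("wrist","bar")[:2]: print(d, ray("wrist",d["xy"],2.7))
for d in imaging.recognise("wrist","bar")[:2]: print(d)
E
```

```text
2.0 [437.47502232 -87.50864396 231.47181519] [ 3.14158662e+00 -6.81723609e-04  3.51422038e-01] [-0.43053149 -0.89676181 -0.18106834]
{'fx': 289.23, 'fy': 289.23, 'cx': 284.46, 'cy': 217.28, 'cam_to_world': [[0.34, 0.9, 0.26, 502.86], [-0.94, 0.33, 0.1, -65.11], [0.0, -0.28, 0.96, 374.22], [0.0, 0.0, 0.0, 1.0]]}
{'xy': [288.4, 145.2], 'conf': 0.6} [492.02573959 -75.6810221    2.7       ]
{'extent': [241.2, 119.7, 95.1, 48.3], 'conf': 0.92}
```

View pics/w1.png

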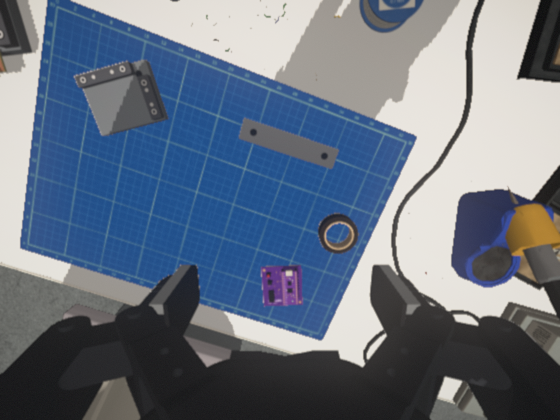

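Call:
step_arm:
  moves:
    - [[0, 0, 0], [0.3, -0.87, 0], 1]
    - [[0, 0, 0], [0.3, -0.87, 0], 1]
    - [[0, 0, 0], [0.3, -0.87, 0], 1]
    - [[0, 0, 0], [0.3, -0.87, 0], 1]

```text
clock: 2.55
eef_pos: [433.6, 95.4, 231.5]
tcp_rot: [-3.141, -0.001, 0.346]
contact_force: [0.4, -0.4, -0.5]
opening: 1.001
grasp_force: 0.0
```

Call:
step_arm:
  moves:
    - [[0, 0, 0], [0.3, -0.87, 0.25], 1]
    - [[0, 0, 0], [0.3, -0.87, 0.25], 1]
    - [[0, 0, 0], [0.3, -0.87, 0.25], 1]
    - [[0, 0, 0], [0.3, -0.87, 0.25], 1]
    - [[0, 0, 0], [0.3, -0.87, 0.25], 1]
    - [[0, 0, 0], [0.3, -0.87, 0.25], 1]

```text
clock: 3.15
eef_pos: [431.0, 277.7, 180.8]
tcp_rot: [3.141, 0.001, 0.348]
contact_force: [-0.1, 0.1, 0.5]
opening: 0.998
grasp_force: 0.0
```

```bash
python3 - <<'E'
from h import *
s=telemetry.sense(); print(s["clock"],s["eef_pos"],s["tcp_rot"])
im=imaging.grab_frame("wrist"); save("w2.png",im); c=imaging.calibration("wrist"); print({k:np.round(v,3).tolist() for k,v in c.items()})
np.save("c2.npy",c,allow_pickle=True)
for n,z in (("fixture_seat",32.8),("fixture_long_fence",26.4),("fixture_short_fence",26.4),("fixture",0),("blank_4",29.6)):
    for d in imaging.mark_of("wrist",n)[:2]: print(n,d, ray("wrist",d["xy"],z).round(1))
cv2.imwrite("pics/w2b.png",cv2.resize(im[0:300,100:500,::-1],(800,600),interpolation=cv2.INTER_CUBIC))
E
```

```text
3.15 [430.99379599 277.71330738 180.80664923] [3.14088137e+00 1.25834334e-03 3.48047589e-01]
{'fx': 289.226, 'fy': 289.226, 'cx': 284.461, 'cy': 217.276, 'cam_to_world': [[0.341, 0.904, 0.26, 497.254], [-0.94, 0.327, 0.096, 300.632], [0.002, -0.277, 0.961, 323.935], [0.0, 0.0, 0.0, 1.0]]}
fixture_seat {'xy': [423.2, 224.6], 'conf': 0.94} [460.9 130.7  32.8]
fixture_seat {'xy': [198.1, 299.0], 'conf': 0.84} [294.1 331.1  32.8]
fixture_long_fence {'xy': [266.0, 99.5], 'conf': 0.95} [521.7 327.4  26.4]
fixture_long_fence {'xy': [420.5, 197.1], 'conf': 0.69} [486.4 143.7  26.4]
fixture_short_fence {'xy': [323.0, 137.1], 'conf': 0.92} [508.1 263.   26.4]
fixture_short_fence {'xy': [226.8, 286.5], 'conf': 0.85} [316.6 305.3  26.4]
fixture {'xy': [416.8, 219.0], 'conf': 0.93} [460.6 122.1   0. ]
fixture {'xy': [202.8, 289.3], 'conf': 0.63} [286.6 333.1   0. ]
blank_4 {'xy': [262.2, 155.4], 'conf': 0.64} [470.9 314.5  29.6]
```

View pics/w2b.png

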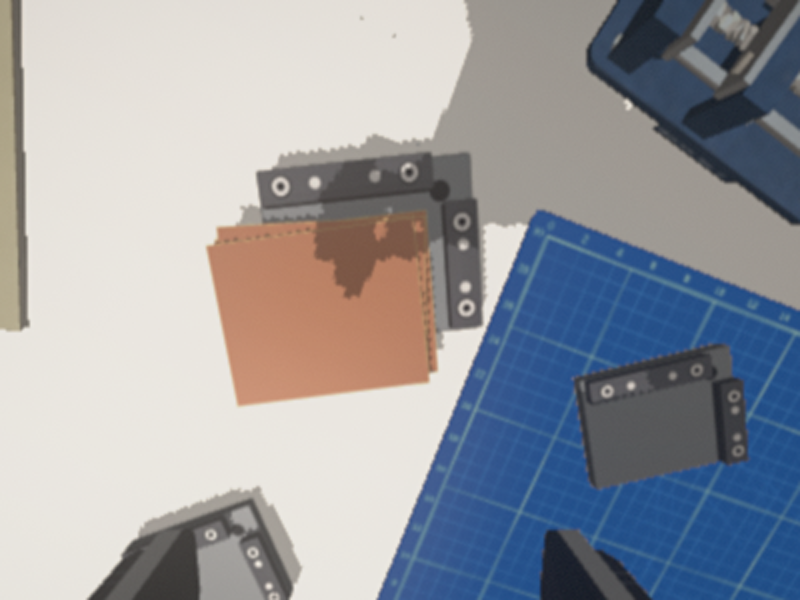

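```bash
python3 - <<'E'
from h import *
c=np.load("c2.npy",allow_pickle=True).item()
P=lambda u,v,z:ray("wrist",(100+u/2,v/2),z,c)[:2]
L=[P(261,208,32),P(433,187,32),P(257,172,32),P(431,153,32)]
S=[P(443,201,32),P(451,329,32),P(476,198,32),P(483,325,32)]
for q in (L,S):
    q=np.array(q);print(q.round(1).tolist(),[np.linalg.norm(q[i]-q[j]).round(1) for i,j in((0,1),(2,3),(0,2),(1,3))],[np.degrees(np.arctan2(*(q[j]-q[i])[::-1])).round(1) for i,j in((0,1),(2,3),(0,2),(1,3))])
# top blank corners z=32.8
B=np.array([P(207,246,32.8),P(425,222,32.8),P(429,382,32.8),P(238,405,32.8)]);print(B.round(1).tolist(),np.linalg.norm(np.diff(B[[0,1,2,3,0]],axis=0),axis=1).round(1))
# bar in w1
im=cv2.imread("pics/w1.png")[100:190,225:355];h=cv2.cvtColor(im,cv2.COLOR_BGR2HSV)
m=((h[...,1]<70)&(h[...,2]<190)).astype(np.uint8);n,l,st,ce=cv2.connectedComponentsWithStats(m);k=1+st[1:,4].argmax()
box=cv2.boxPoints(cv2.minAreaRect(np.argwhere(l==k)[:,::-1].astype(np.float32)))+[225,100];print(box,st[k])
T=np.array(c["cam_to_world"]);  # rebuild w1 camera pose by translation from TCP
c1=dict(c);T1=T.copy();T1[:3,:3]=[[.34,.9,.26],[-.94,.33,.1],[0,-.28,.96]];T1[:3,3]=[502.86,-65.11,374.22]
u,_,v=np.linalg.svd(T1[:3,:3]);T1[:3,:3]=u@v;c1["cam_to_world"]=T1
q=np.array([ray("wrist",b,14.7,c1)[:2] for b in box]);print(q.round(1),q.mean(0).round(1),np.linalg.norm(q[1]-q[0]),np.linalg.norm(q[2]-q[1]),[np.degrees(np.arctan2(*(q[i+1]-q[i])[::-1])).round(1) for i in(0,1)])
E
```

```text
[[505.7, 357.3], [541.8, 284.3], [520.0, 363.6], [555.0, 290.6]] [np.float64(81.4), np.float64(81.0), np.float64(15.7), np.float64(14.6)] [np.float64(-63.6), np.float64(-64.4), np.float64(23.8), np.float64(25.3)]
[[537.8, 277.7], [483.9, 251.6], [544.3, 263.6], [491.1, 237.4]] [np.float64(59.9), np.float64(59.3), np.float64(15.5), np.float64(16.0)] [np.float64(-154.2), np.float64(-153.8), np.float64(-65.2), np.float64(-63.0)]
[[480.5, 376.4], [526.2, 282.3], [455.3, 252.2], [410.5, 340.5]] [104.6  77.   98.9  78.7]
[[237.20000458 137.40000534]
 [243.80000305 117.60000229]
 [338.6000061  149.20000076]
 [332.00000763 169.        ]] [  14   18  100   51 2071]
[[ 479.   -14.3]
 [ 503.1  -14.9]
 [ 508.  -133.9]
 [ 483.2 -135.6]] [493.4 -74.7] 24.109552443884713 119.09848740072476 [np.float64(-1.3), np.float64(-87.7)]
```

Call:
step_arm:
  moves:
    - [[0, 0, -0.132], [-0.117, -0.005, 0.2], -0.4]
    - [[0, 0, -0.132], [-0.117, -0.005, 0.4], -0.4]
    - [[0, 0, -0.132], [-0.117, -0.005, 0.6], -0.4]
    - [[0, 0, -0.132], [-0.117, -0.005, 0.75], -0.4]
    - [[0, 0, -0.132], [-0.117, -0.005, 0.86], -0.4]
    - [[0, 0, -0.132], [-0.117, -0.005, 0.86], -0.4]
    - [[0, 0, -0.132], [-0.117, -0.005, 0.86], -0.4]

```text
clock: 4.15
eef_pos: [408.8, 271.2, 9.7]
tcp_rot: [3.142, 0.0, 0.451]
contact_force: [0.4, 0.5, 0.5]
opening: 0.298
grasp_force: 0.0
```

```bash
cat >> h.py <<'E'
C=np.array([485.2,307.9]);YAW=0.452
ex=np.array([np.cos(YAW),np.sin(YAW)]);ey=np.array([-ex[1],ex[0]])
def st():
    s=telemetry.sense();p=s["eef_pos"];d=p[:2]-C
    print(round(s["clock"],2),"fix",(d@ex).round(1),(d@ey).round(1),"z",p[2].round(1),"yaw",s["tcp_rot"].round(3),"F",s["contact_force"].round(1),"op",round(s["opening"],3),"q6",s["qpos"][5].round(2));return s
E
python3 - <<'E'
from h import *
st();im=imaging.grab_frame("wrist");cv2.imwrite("pics/w3.png",im[:,:,::-1])
E
```

```text
4.15 fix -84.8 0.3 z 9.7 yaw [3.142 0.    0.451] F [0.4 0.5 0.5] op 0.298 q6 1.7
```

View pics/w3.png

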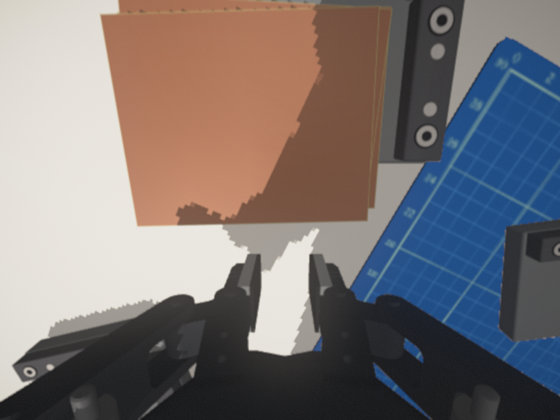

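Call:
step_arm:
  moves:
    - [[0, 0, 0], [0.025, 0, 0], -0.4]
    - [[0, 0, 0], [0.05, 0, 0], -0.4]
    - [[0, 0, 0], [0.07, 0, 0], -0.4]
    - [[0, 0, 0], [0.09, 0, 0], -0.4]
    - [[0, 0, 0], [0.11, 0, 0], -0.4]
    - [[0, 0, 0], [0.125, 0, 0], -0.4]
    - [[0, 0, 0], [0.14, 0, 0], -0.4]
    - [[0, 0, 0], [0.15, 0, 0], -0.4]

```text
clock: 5.0
eef_pos: [435.3, 284.4, 9.1]
tcp_rot: [3.142, 0.001, 0.451]
contact_force: [-2.7, -1.2, 1.1]
opening: 0.298
grasp_force: 1.3
```

Call:
step_arm:
  moves:
    - [[0, 0, 0], [0.005, 0, 0], -0.4]
    - [[0, 0, 0], [0.01, 0, 0], -0.4]

```text
clock: 5.2
eef_pos: [436.0, 284.7, 9.0]
tcp_rot: [3.141, 0.003, 0.451]
contact_force: [-7.6, -3.2, 7.1]
opening: 0.299
grasp_force: 4.1
```

Call:
step_arm:
  moves:
    - [[0, 0, 0], [0.005, 0, 0], -0.4]
    - [[0, 0, 0], [0.005, 0, 0], -0.4]

```text
clock: 5.4
eef_pos: [436.1, 284.7, 8.9]
tcp_rot: [3.141, 0.005, 0.452]
contact_force: [-8.7, -2.6, 7.1]
opening: 0.302
grasp_force: 4.5
```

```bash
python3 -c "
from h import *
st()"
```

```text
5.4 fix -54.3 0.6 z 8.9 yaw [3.141 0.005 0.452] F [-8.7 -2.6  7.1] op 0.302 q6 1.69
```

Call:
step_arm:
  moves:
    - [[0, 0, 0], [-0.165, 0, 0], -0.4]
    - [[0, 0, 0], [-0.165, 0, -0.13], -0.4]
    - [[0, 0, 0], [-0.165, 0, -0.26], -0.4]
    - [[0, 0, -0.19], [-0.1, -0.2, -0.26], -0.4]
    - [[0, 0, -0.38], [0, -0.35, -0.26], -0.4]
    - [[0, 0, -0.57], [0.14, -0.45, -0.26], -0.4]
    - [[0, 0, -0.76], [0.28, -0.45, -0.26], -0.4]
    - [[0, 0, -0.95], [0.28, -0.45, -0.26], -0.4]

```text
clock: 6.2
eef_pos: [452.9, 394.6, 62.0]
tcp_rot: [3.139, -0.005, 1.205]
contact_force: [-0.2, -0.3, -0.3]
opening: 0.299
grasp_force: 0.0
```

Call:
step_arm:
  moves:
    - [[0, 0, -0.19], [0, 0, 0], -0.4]
    - [[0, 0, -0.38], [0, 0, 0], -0.4]
    - [[0, 0, -0.57], [0, 0, 0], -0.4]
    - [[0, 0, -0.76], [0, 0, 0], -0.4]
    - [[0, 0, -0.95], [0, 0, 0], -0.4]
    - [[0, 0, -1], [0, 0, 0], -0.4]
    - [[0, 0, -1], [0, 0, 0], -0.4]

```text
clock: 6.9
eef_pos: [449.7, 391.7, 61.3]
tcp_rot: [3.141, -0.0, 1.983]
contact_force: [-0.1, -0.9, -0.1]
opening: 0.303
grasp_force: 0.0
```

```bash
python3 -c "
from h import *
st();im=imaging.grab_frame('wrist');c=imaging.calibration('wrist');np.save('c4.npy',c,allow_pickle=True);save('w4.png',im)"
```

```text
6.9 fix 4.7 90.8 z 61.3 yaw [ 3.141 -0.     1.983] F [-0.1 -0.9 -0.1] op 0.303 q6 0.3
```

View pics/w4.png

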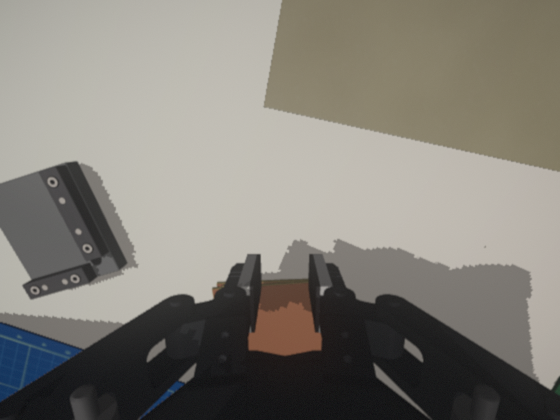

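Call:
step_arm:
  moves:
    - [[0, 0, -0.05], [0, 0, 0.12], -0.4]
    - [[0, 0, -0.05], [0, 0, 0.26], -0.4]
    - [[0, 0, -0.05], [0, 0, 0.26], -0.4]
    - [[0, 0, -0.05], [0, 0, 0.26], -0.4]

```text
clock: 7.35
eef_pos: [449.2, 391.2, 9.3]
tcp_rot: [-3.141, 0.0, 2.021]
contact_force: [0.9, -0.4, 0.3]
opening: 0.297
grasp_force: 0.0
```

Call:
step_arm:
  moves:
    - [[0, 0, 0], [-0.03, 0, 0], -0.4]
    - [[0, 0, 0], [-0.05, 0, 0], -0.4]
    - [[0, 0, 0], [-0.07, 0, 0], -0.4]
    - [[0, 0, 0], [-0.085, 0, 0], -0.4]
    - [[0, 0, 0], [-0.1, 0, 0], -0.4]
    - [[0, 0, 0], [-0.11, 0, 0], -0.4]
    - [[0, 0, 0], [-0.115, 0, 0], -0.4]
    - [[0, 0, 0], [-0.12, 0, 0], -0.4]

```text
clock: 8.15
eef_pos: [459.9, 369.9, 9.4]
tcp_rot: [3.141, -0.0, 2.022]
contact_force: [-1.7, 3.9, 3.0]
opening: 0.298
grasp_force: 1.7
```

Call:
step_arm:
  moves:
    - [[0, 0, 0], [-0.005, 0, 0], -0.4]
    - [[0, 0, 0], [-0.01, 0, 0], -0.4]

```text
clock: 8.35
eef_pos: [460.7, 368.1, 9.3]
tcp_rot: [3.141, -0.0, 2.022]
contact_force: [-1.9, 4.9, 2.4]
opening: 0.299
grasp_force: 2.6
```

```bash
python3 -c "
from h import *
st()"
```

```text
8.35 fix 4.2 64.8 z 9.3 yaw [ 3.141 -0.     2.022] F [-1.9  4.9  2.4] op 0.299 q6 0.22
```

Call:
step_arm:
  moves:
    - [[0, 0, 0], [-0.005, 0, 0], -0.4]
    - [[0, 0, 0], [-0.01, 0, 0], -0.4]

```text
clock: 8.55
eef_pos: [461.3, 366.7, 9.3]
tcp_rot: [3.141, -0.001, 2.022]
contact_force: [-5.8, 11.3, 2.4]
opening: 0.299
grasp_force: 6.2
```

Call:
step_arm:
  moves:
    - [[0, 0, 0], [-0.005, 0, 0], -0.4]
    - [[0, 0, 0], [-0.01, 0, 0], -0.4]

```text
clock: 8.75
eef_pos: [461.6, 366.5, 9.4]
tcp_rot: [3.141, -0.003, 2.021]
contact_force: [-11.1, 20.3, 1.3]
opening: 0.299
grasp_force: 11.5
```

```bash
python3 -c "
from h import *
st()"
```

```text
8.75 fix 4.3 63.0 z 9.4 yaw [ 3.141e+00 -3.000e-03  2.021e+00] F [-11.1  20.3   1.3] op 0.299 q6 0.21
```

Call:
step_arm:
  moves:
    - [[0, 0, 0], [0.14, 0, 0], -0.4]
    - [[0, 0, 0], [0.14, 0, -0.13], -0.4]
    - [[0, 0, 0.1], [0.14, 0, -0.26], -0.4]
    - [[0, 0, 0.29], [0.14, -0.2, -0.26], -0.4]
    - [[0, 0, 0.48], [0, -0.395, -0.26], -0.4]
    - [[0, 0, 0.67], [-0.15, -0.395, -0.26], -0.4]
    - [[0, 0, 0.86], [-0.3, -0.395, -0.26], -0.4]
    - [[0, 0, 1], [-0.3, -0.395, -0.26], -0.4]

```text
clock: 9.55
eef_pos: [417.6, 272.6, 61.0]
tcp_rot: [-3.141, 0.002, 1.23]
contact_force: [0.4, 1.1, 0.4]
opening: 0.298
grasp_force: 0.0
```

Call:
step_arm:
  moves:
    - [[0, 0, 0.19], [0, 0, 0], -0.4]
    - [[0, 0, 0.38], [0, 0, 0], -0.4]
    - [[0, 0, 0.57], [0, 0, 0], -0.4]
    - [[0, 0, 0.76], [0, 0, 0], -0.4]
    - [[0, 0, 0.95], [0, 0, 0.1], -0.4]
    - [[0, 0, 1], [0, 0, 0.26], -0.4]
    - [[0, 0, 1], [0, 0, 0.26], -0.4]
    - [[0, 0, 1], [0, 0, 0.26], -0.4]

```text
clock: 10.35
eef_pos: [416.8, 275.1, 9.0]
tcp_rot: [3.141, 0.003, 0.453]
contact_force: [0.5, -1.1, -1.2]
opening: 0.297
grasp_force: 0.0
```

```bash
python3 -c "
from h import *
st();im=imaging.grab_frame('wrist');c=imaging.calibration('wrist');np.save('c5.npy',c,allow_pickle=True);save('w5.png',im)"
```

```text
10.35 fix -75.9 0.4 z 9.0 yaw [3.141e+00 3.000e-03 4.530e-01] F [ 0.5 -1.1 -1.2] op 0.297 q6 1.7
```

View pics/w5.png

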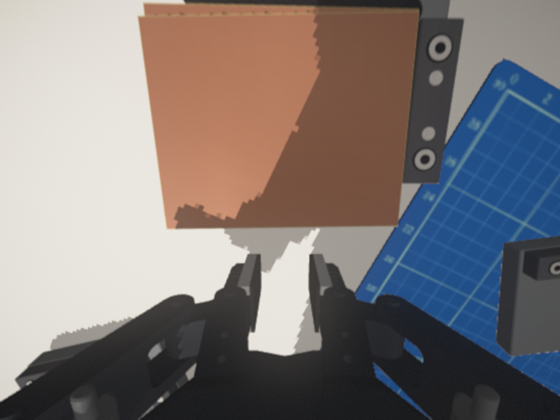

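Call:
step_arm:
  moves:
    - [[0, 0, 0], [0.025, 0, 0], -0.4]
    - [[0, 0, 0], [0.05, 0, 0], -0.4]
    - [[0, 0, 0], [0.07, 0, 0], -0.4]
    - [[0, 0, 0], [0.085, 0, 0], -0.4]
    - [[0, 0, 0], [0.1, 0, 0], -0.4]
    - [[0, 0, 0], [0.11, 0, 0], -0.4]
    - [[0, 0, 0], [0.115, 0, 0], -0.4]

```text
clock: 11.1
eef_pos: [436.7, 285.1, 9.0]
tcp_rot: [3.141, 0.004, 0.451]
contact_force: [-7.4, -1.5, 5.0]
opening: 0.301
grasp_force: 3.6
```

Call:
step_arm:
  moves:
    - [[0, 0, 0], [0.005, 0, 0], -0.4]
    - [[0, 0, 0], [0.01, 0, 0], -0.4]

```text
clock: 11.3
eef_pos: [436.9, 285.2, 8.7]
tcp_rot: [3.141, 0.007, 0.451]
contact_force: [-12.9, -3.3, 9.7]
opening: 0.299
grasp_force: 6.3
```

Call:
step_arm:
  moves:
    - [[0, 0, 0], [0.005, 0, 0], -0.4]
    - [[0, 0, 0], [0.01, 0, 0], -0.4]

```text
clock: 11.5
eef_pos: [437.1, 285.2, 8.5]
tcp_rot: [3.141, 0.01, 0.451]
contact_force: [-15.1, -5.7, 12.8]
opening: 0.299
grasp_force: 8.5
```

```bash
python3 -c "
from h import *
st();im=imaging.grab_frame('wrist');save('w6.png',im)"
```

```text
11.5 fix -53.2 0.6 z 8.5 yaw [3.141 0.01  0.451] F [-15.1  -5.7  12.8] op 0.299 q6 1.69
```

Call:
step_arm:
  moves:
    - [[0, 0, 0], [-0.15, 0, 0], -0.4]
    - [[0, 0, 0], [-0.25, 0, -0.15], -0.4]
    - [[0, 0, 0], [-0.2, 0, -0.35], -0.4]
    - [[0, 0, 0], [-0.1, 0, -0.5], -0.4]
    - [[0, 0, 0], [-0.1, 0, -0.5], -0.4]

```text
clock: 12.05
eef_pos: [428.4, 281.7, 113.7]
tcp_rot: [-3.14, -0.01, 0.451]
contact_force: [-0.0, 0.3, 0.3]
opening: 0.303
grasp_force: 0.0
```

```bash
python3 -c "
from h import *
st();im=imaging.grab_frame('wrist');c=imaging.calibration('wrist');np.save('c7.npy',c,allow_pickle=True);save('w7.png',im)
q=np.array([proj('wrist',list(C+a*ex+b*ey)+[32.8],c) for a,b in((-40,-50),(40,-50),(40,50),(-40,50))]);print(q.round(1))
lo=np.maximum(q.min(0)-25,0).astype(int);hi=(q.max(0)+25).astype(int);print(lo,hi)
k=im[lo[1]:hi[1],lo[0]:hi[0],::-1];f=min(800/k.shape[1],600/k.shape[0]);print(f);cv2.imwrite('pics/w7b.png',cv2.resize(k,None,fx=f,fy=f,interpolation=cv2.INTER_CUBIC))"
```

```text
12.05 fix -62.5 1.2 z 113.7 yaw [-3.14  -0.01   0.451] F [-0.   0.3  0.3] op 0.303 q6 1.7
[[348.9 194.6]
 [355.7  82.9]
 [213.8  82.9]
 [220.6 194.6]]
[188  57] [380 219]
3.7037037037037037
```

View pics/w7b.png

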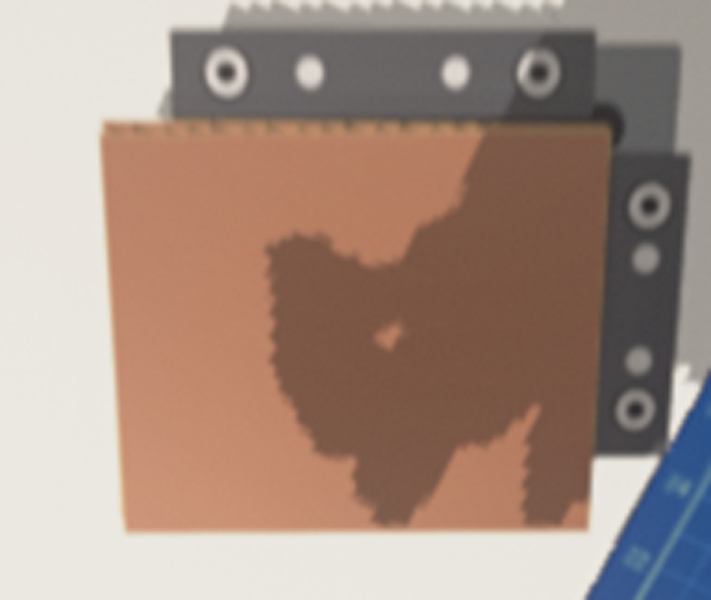

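```bash
python3 -c "
from h import *
im=imaging.grab_frame('wrist');st();save('w8.png',im);c=imaging.calibration('wrist')
T=np.array(c['cam_to_world']);d=T[:3,3];print('cam',((d[:2]-C)@ex).round(1),((d[:2]-C)@ey).round(1),d[2].round(1))
for x in (230,260,285): print('w8',x,[tuple(im[y,x]) for y in range(80,104)])
print('w8 bottom',[tuple(im[y,240]) for y in range(190,210)])
q=[proj('wrist',list(C+a*ex+b*ey)+[32.8],c).round(1).tolist() for a,b in((-40,-50),(40,-50),(40,50),(-40,50))];print(q)
print('left',[tuple(im[150,x]) for x in range(205,230)]);print('right',[tuple(im[120,x]) for x in range(335,365)])
w=cv2.imread('pics/w6.png')[:,:,::-1]
print('w6',[tuple(w[y,230]) for y in range(0,40)])
" | sed 's/np.uint8(\([0-9]*\))/\1/g'
```

```text
12.15 fix -67.4 0.8 z 109.7 yaw [-3.141e+00 -2.000e-03  4.510e-01] F [-0.7  0.2 -0.4] op 0.301 q6 1.7
cam 2.4 0.2 252.7
w8 230 [(190, 185, 176), (177, 170, 162), (170, 163, 154), (176, 163, 149), (182, 157, 137), (186, 147, 121), (185, 138, 108), (186, 137, 107), (187, 138, 108), (187, 136, 107), (186, 131, 104), (185, 130, 104), (184, 130, 103), (185, 131, 104), (184, 130, 102), (185, 131, 104), (185, 131, 104), (184, 130, 103), (185, 130, 104), (186, 130, 105), (184, 129, 102), (185, 130, 103), (185, 129, 102), (185, 131, 104)]
w8 260 [(105, 101, 101), (104, 99, 100), (103, 97, 95), (110, 99, 90), (131, 108, 89), (145, 114, 90), (153, 119, 91), (163, 123, 94), (176, 131, 100), (183, 132, 102), (184, 129, 101), (183, 127, 100), (183, 128, 101), (183, 128, 101), (183, 128, 101), (184, 128, 101), (184, 127, 101), (184, 127, 100), (184, 127, 101), (184, 128, 100), (184, 128, 99), (184, 128, 100), (185, 129, 101), (184, 128, 101)]
w8 285 [(102, 97, 97), (101, 97, 97), (98, 92, 92), (105, 94, 87), (130, 107, 88), (154, 120, 92), (169, 129, 98), (177, 131, 99), (181, 132, 102), (182, 129,
[... 1477 characters left out ...]
, 123), (138, 133, 129), (141, 136, 131), (140, 135, 130)]
w6 [(227, 223, 216), (228, 223, 217), (228, 223, 217), (228, 223, 217), (228, 224, 217), (228, 224, 217), (228, 224, 217), (228, 224, 218), (228, 224, 217), (228, 224, 217), (229, 224, 217), (229, 224, 218), (227, 223, 216), (221, 217, 209), (213, 206, 196), (186, 179, 171), (177, 171, 164), (172, 167, 159), (160, 154, 147), (142, 138, 132), (107, 103, 102), (97, 93, 94), (102, 98, 98), (100, 97, 98), (100, 97, 98), (99, 98, 98), (100, 98, 99), (100, 98, 98), (100, 97, 98), (101, 97, 99), (100, 96, 98), (100, 97, 98), (99, 96, 97), (101, 97, 99), (100, 96, 98), (101, 97, 97), (100, 96, 97), (102, 98, 99), (99, 95, 97), (100, 97, 98)]
```

```bash
python3 -c "
import cv2
a=cv2.imread('pics/w6.png')[20:80,140:240];b=cv2.imread('pics/w6.png')[20:80,360:460];d=cv2.imread('pics/w6.png')[200:300,200:360]
f=lambda k,s:cv2.resize(k,None,fx=s,fy=s,interpolation=cv2.INTER_CUBIC)
import numpy as np
t=np.hstack([f(a,4),f(b,4)]);e=f(d,3.4);e=np.pad(e,((0,0),(0,t.shape[1]-e.shape[1]),(0,0)))
cv2.imwrite('pics/w6c.png',np.vstack([t,e]))"
```

```text
(no output)
```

View pics/w6c.png

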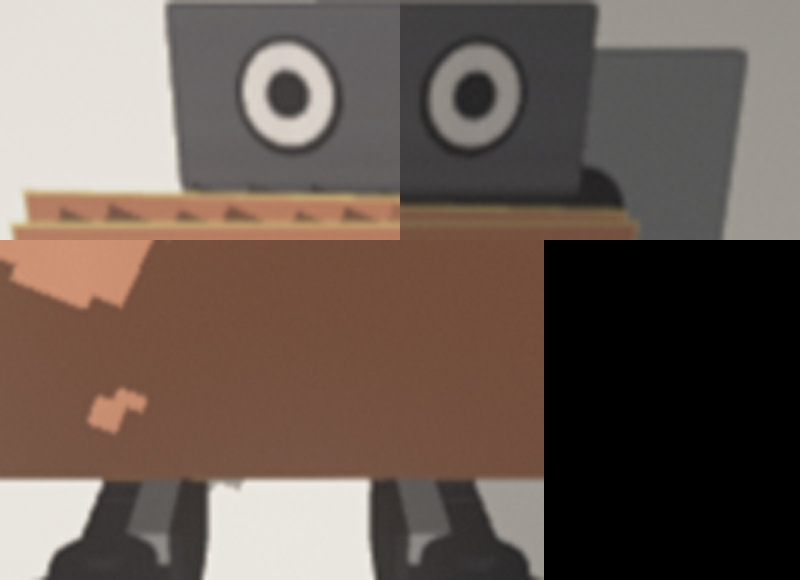

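Call:
step_arm:
  moves:
    - [[0, 0, 0], [0, 0, 0.2], -0.4]
    - [[0, 0, 0], [0, 0, 0.4], -0.4]
    - [[0, 0, 0], [0, 0, 0.49], -0.4]
    - [[0, 0, 0], [0, 0, 0.49], -0.4]

```text
clock: 12.55
eef_pos: [420.3, 276.7, 7.5]
tcp_rot: [3.141, 0.008, 0.452]
contact_force: [-0.0, -0.6, -0.4]
opening: 0.303
grasp_force: 0.0
```

Call:
step_arm:
  moves:
    - [[0, 0, 0], [0.04, 0, 0], -0.4]
    - [[0, 0, 0], [0.07, 0, -0.003], -0.4]
    - [[0, 0, 0], [0.045, 0, 0], -0.4]
    - [[0, 0, 0], [0.075, 0, -0.003], -0.4]
    - [[0, 0, 0], [0.05, 0, 0], -0.4]
    - [[0, 0, 0], [0.078, 0, -0.004], -0.4]
    - [[0, 0, 0], [0.05, 0, 0], -0.4]
    - [[0, 0, 0], [0.08, 0, -0.005], -0.4]

```text
clock: 13.35
eef_pos: [436.8, 285.1, 12.0]
tcp_rot: [3.141, 0.002, 0.452]
contact_force: [-0.8, -0.5, 0.4]
opening: 0.299
grasp_force: 0.0
```

```bash
cat >> h.py <<'E'
def band(n):
    im=imaging.grab_frame('wrist');save(n,im);c=imaging.calibration('wrist')
    for b in (30,0,-20):
        p=proj('wrist',list(C+40*ex+b*ey)+[32.8],c); x=int(p[0])
        print(n,b,p.round(1),[tuple(int(v) for v in im[y,x]) for y in range(max(0,int(p[1])-8),int(p[1])+18)])
E
python3 -c "
from h import *
st();band('w9.png')"
```

```text
13.35 fix -53.5 0.6 z 12.0 yaw [3.141e+00 2.000e-03 4.520e-01] F [-0.8 -0.5  0.4] op 0.299 q6 1.69
w9.png 30 [207.1  77.1] [(139, 112, 85), (152, 120, 90), (163, 123, 93), (172, 128, 97), (178, 129, 98), (182, 129, 99), (179, 124, 96), (180, 124, 96), (180, 124, 97), (181, 125, 97), (180, 124, 96), (180, 123, 96), (180, 124, 96), (180, 124, 96), (181, 124, 96), (180, 123, 95), (180, 124, 96), (180, 125, 97), (180, 124, 96), (181, 123, 96), (182, 124, 97), (181, 124, 97), (182, 125, 97), (182, 125, 97), (182, 125, 97), (181, 125, 96)]
w9.png 0 [284.7  77.1] [(153, 122, 92), (168, 133, 98), (174, 132, 97), (184, 137, 102), (184, 135, 101), (182, 129, 98), (181, 124, 97), (180, 124, 96), (181, 123, 96), (180, 123, 95), (181, 124, 97), (180, 123, 95), (181, 125, 98), (180, 123, 95), (181, 124, 97), (180, 124, 96), (182, 125, 97), (181, 124, 96), (182, 125, 97), (182, 124, 96), (182, 124, 96), (182, 125, 97), (181, 124, 96), (182, 125, 96), (181, 124, 95), (182, 123, 96)]
w9.png -20 [336.4  77.1] [(102, 83, 64), (108, 87, 66), (115, 88, 68), (122, 94, 71), (122, 91, 70), (121, 88, 69), (120, 85, 68), (121, 85, 68), (120, 83, 67), (121, 85, 67), (120, 84, 68), (120, 84, 67), (120, 84, 66), (120, 83, 66), (121, 84, 67), (121, 84, 67), (121, 84, 67), (121, 85, 67), (121, 85, 67), (121, 83, 65), (120, 84, 65), (121, 84, 67), (121, 84, 66), (120, 84, 66), (121, 84, 67), (121, 84, 67)]
```

Call:
step_arm:
  moves:
    - [[0, 0, 0], [0, 0, -0.002], -0.4]
    - [[0, 0, 0], [0.003, 0, -0.004], -0.4]

```text
clock: 13.6
eef_pos: [438.8, 286.2, 13.1]
tcp_rot: [-3.142, -0.0, 0.451]
contact_force: [0.1, 0.1, 0.0]
opening: 0.302
grasp_force: 0.0
```

Call:
step_arm:
  moves:
    - [[0, 0, 0], [0.003, 0, -0.003], -0.4]
    - [[0, 0, 0], [0.006, 0, -0.006], -0.4]

```text
clock: 13.8
eef_pos: [439.4, 286.4, 14.1]
tcp_rot: [3.141, 0.001, 0.451]
contact_force: [-0.9, -0.9, -0.9]
opening: 0.3
grasp_force: 0.7
```

```bash
python3 -c "
from h import *
st();im=imaging.grab_frame('wrist');save('w10.png',im)
for x in (160,200,284,340,390): print(x,[tuple(int(v) for v in im[y,x]) for y in range(55,90)])"
```

```text
13.8 fix -50.5 0.7 z 14.1 yaw [3.141e+00 1.000e-03 4.510e-01] F [-0.9 -0.9 -0.9] op 0.3 q6 1.69
160 [(231, 226, 221), (231, 227, 221), (231, 227, 220), (231, 227, 221), (231, 227, 221), (231, 227, 221), (231, 227, 220), (231, 227, 221), (231, 227, 221), (231, 227, 220), (231, 227, 221), (231, 227, 220), (231, 227, 220), (231, 227, 220), (232, 228, 221), (231, 227, 220), (232, 228, 221), (232, 227, 221), (232, 228, 221), (232, 228, 221), (232, 227, 221), (232, 228, 221), (232, 228, 222), (230, 225, 217), (220, 209, 184), (195, 164, 129), (181, 130, 101), (181, 127, 101), (179, 126, 100), (179, 126, 99), (179, 126, 99), (179, 126, 100), (179, 126, 100), (180, 127, 101), (179, 125, 99)]
200 [(107, 102, 103), (106, 101, 101), (107, 102, 102), (107, 102, 102), (107, 102, 101), (107, 102, 102), (107, 103, 102), (107, 102, 102), (106, 102, 101), (107, 102, 102), (106, 102, 101), (105, 100, 100), (106, 102, 100), (105, 100, 99), (104, 99, 99), (105, 99, 99), (105, 99, 98), (105, 100, 99), (106, 101, 101), (106, 100, 100), (106, 100, 99), (102, 96, 95), (95, 90, 89), (98, 90, 82), (137, 117, 
[... 1011 characters left out ...]
4), (63, 60, 59), (68, 62, 57), (95, 83, 64), (121, 98, 72), (122, 90, 70), (121, 84, 68), (121, 85, 68), (121, 84, 67), (120, 84, 67), (120, 84, 67), (121, 86, 68), (121, 85, 67), (120, 84, 66)]
390 [(65, 64, 65), (66, 65, 66), (66, 65, 65), (66, 65, 65), (66, 65, 65), (67, 66, 67), (66, 65, 66), (66, 65, 66), (66, 64, 65), (68, 66, 66), (67, 64, 65), (66, 63, 64), (68, 66, 67), (66, 64, 65), (65, 63, 63), (64, 62, 63), (64, 61, 63), (65, 63, 63), (65, 64, 63), (67, 64, 65), (67, 64, 66), (66, 63, 63), (60, 58, 60), (65, 61, 55), (93, 81, 63), (119, 96, 71), (120, 86, 67), (118, 81, 65), (118, 83, 66), (118, 82, 66), (119, 83, 65), (118, 81, 64), (118, 82, 65), (119, 82, 65), (118, 82, 65)]
```

Call:
step_arm:
  moves:
    - [[0, 0, 0], [0.005, 0, -0.002], -0.4]
    - [[0, 0, 0], [0.01, 0, -0.005], -0.4]
    - [[0, 0, 0], [0.01, 0, -0.005], -0.4]

```text
clock: 14.15
eef_pos: [439.6, 286.5, 14.6]
tcp_rot: [3.141, 0.005, 0.451]
contact_force: [-5.5, -1.5, -0.9]
opening: 0.302
grasp_force: 3.2
```

```bash
python3 -c "
from h import *
st();im=imaging.grab_frame('wrist');save('w11.png',im)
for y in (110,160,200): print(y,[(x,)+tuple(int(v) for v in im[y,x]) for x in range(392,424)])"
```

```text
14.15 fix -50.4 0.7 z 14.6 yaw [3.141 0.005 0.451] F [-5.5 -1.5 -0.9] op 0.302 q6 1.69
110 [(392, 118, 81, 64), (393, 117, 82, 64), (394, 119, 82, 64), (395, 118, 83, 65), (396, 118, 81, 63), (397, 118, 82, 65), (398, 118, 83, 64), (399, 118, 82, 64), (400, 118, 83, 65), (401, 119, 83, 65), (402, 119, 82, 65), (403, 121, 86, 66), (404, 115, 88, 67), (405, 82, 72, 61), (406, 62, 59, 59), (407, 65, 62, 64), (408, 67, 64, 65), (409, 67, 64, 65), (410, 66, 63, 65), (411, 66, 64, 66), (412, 67, 65, 66), (413, 68, 67, 67), (414, 67, 64, 65), (415, 68, 66, 67), (416, 68, 66, 68), (417, 67, 65, 67), (418, 67, 65, 66), (419, 66, 64, 65), (420, 62, 61, 61), (421, 58, 56, 57), (422, 53, 51, 53), (423, 54, 52, 53)]
160 [(392, 118, 81, 64), (393, 118, 81, 64), (394, 118, 81, 64), (395, 118, 82, 64), (396, 118, 80, 63), (397, 118, 81, 63), (398, 117, 84, 65), (399, 105, 85, 65), (400, 74, 67, 61), (401, 60, 58, 59), (402, 65, 64, 64), (403, 67, 64, 65), (404, 66, 62, 64), (405, 67, 65, 64), (406, 66, 64, 64), (407, 67, 64, 66), (408, 67, 65, 66), (409, 68, 65, 67), (410, 68, 65, 66), (411, 68, 65,
[... 154 characters left out ...]
5), (420, 66, 63, 65), (421, 68, 65, 66), (422, 65, 63, 64), (423, 66, 63, 65)]
200 [(392, 116, 80, 62), (393, 117, 81, 63), (394, 114, 84, 66), (395, 92, 79, 65), (396, 67, 65, 62), (397, 65, 60, 64), (398, 66, 63, 65), (399, 67, 64, 65), (400, 67, 65, 66), (401, 66, 64, 65), (402, 67, 65, 66), (403, 66, 63, 64), (404, 67, 64, 66), (405, 68, 65, 68), (406, 67, 64, 66), (407, 67, 65, 67), (408, 66, 63, 66), (409, 67, 64, 67), (410, 77, 74, 76), (411, 88, 86, 85), (412, 96, 93, 92), (413, 107, 104, 102), (414, 103, 100, 98), (415, 97, 94, 93), (416, 84, 82, 82), (417, 71, 70, 72), (418, 65, 64, 66), (419, 62, 61, 64), (420, 64, 61, 64), (421, 64, 62, 65), (422, 64, 63, 66), (423, 62, 61, 63)]
```

Call:
step_arm:
  moves:
    - [[0, 0, 0], [-0.1, 0, 0], -0.4]
    - [[0, 0, 0], [-0.15, 0, -0.12], -0.4]
    - [[0, 0, 0], [-0.15, 0, -0.24], -0.4]
    - [[0, 0, -0.19], [-0.1, -0.2, -0.24], -0.4]
    - [[0, 0, -0.38], [0, -0.35, -0.24], -0.4]
    - [[0, 0, -0.57], [0.14, -0.43, -0.24], -0.4]
    - [[0, 0, -0.76], [0.26, -0.43, -0.24], -0.4]
    - [[0, 0, -0.95], [0.26, -0.43, -0.24], -0.4]

```text
clock: 15.0
eef_pos: [454.1, 390.5, 64.0]
tcp_rot: [3.139, -0.004, 1.205]
contact_force: [1.4, -0.4, 0.1]
opening: 0.299
grasp_force: 0.0
```

Call:
step_arm:
  moves:
    - [[0, 0, -0.19], [0, 0, 0], -0.4]
    - [[0, 0, -0.38], [0, 0, 0], -0.4]
    - [[0, 0, -0.57], [0, 0, 0], -0.4]
    - [[0, 0, -0.76], [0, 0, 0], -0.4]
    - [[0, 0, -0.95], [0, 0, 0], -0.4]
    - [[0, 0, -1], [0, 0, 0.12], -0.4]
    - [[0, 0, -1], [0, 0, 0.24], -0.4]
    - [[0, 0, -1], [0, 0, 0.24], -0.4]

```text
clock: 15.8
eef_pos: [449.7, 386.5, 12.9]
tcp_rot: [-3.138, 0.001, 1.983]
contact_force: [-1.3, -0.3, -0.4]
opening: 0.3
grasp_force: 0.0
```

```bash
python3 -c "
from h import *
st()"
```

```text
15.8 fix 2.4 86.2 z 12.9 yaw [-3.138e+00  1.000e-03  1.983e+00] F [-1.3 -0.3 -0.4] op 0.3 q6 0.3
```

Call:
step_arm:
  moves:
    - [[0, 0, -0.05], [-0.03, 0, 0], -0.4]
    - [[0, 0, -0.05], [-0.06, 0, 0], -0.4]
    - [[0, 0, -0.05], [-0.085, 0, 0], -0.4]
    - [[0, 0, -0.05], [-0.1, 0, 0], -0.4]
    - [[0, 0, -0.05], [-0.11, 0, 0], -0.4]
    - [[0, 0, -0.05], [-0.115, 0, 0], -0.4]
    - [[0, 0, -0.05], [-0.115, 0, 0], -0.4]

```text
clock: 16.5
eef_pos: [460.2, 366.5, 15.4]
tcp_rot: [3.141, -0.0, 2.022]
contact_force: [-0.6, -0.4, -0.1]
opening: 0.299
grasp_force: 0.0
```

Call:
step_arm:
  moves:
    - [[0, 0, 0], [-0.005, 0, 0], -0.4]
    - [[0, 0, 0], [-0.01, 0, 0], -0.4]

```text
clock: 16.7
eef_pos: [460.6, 365.7, 15.3]
tcp_rot: [3.141, -0.002, 2.021]
contact_force: [-6.2, 10.6, 0.3]
opening: 0.295
grasp_force: 5.9
```

```bash
python3 -c "
from h import *
st()"
```

```text
16.7 fix 3.1 62.8 z 15.3 yaw [ 3.141e+00 -2.000e-03  2.021e+00] F [-6.2 10.6  0.3] op 0.295 q6 0.22
```

Call:
step_arm:
  moves:
    - [[0, 0, 0], [0.12, 0, 0], -0.4]
    - [[0, 0, 0], [0.12, 0, -0.12], -0.4]
    - [[0, 0, 0.1], [0.12, 0, -0.24], -0.4]
    - [[0, 0, 0.29], [0.12, -0.2, -0.24], -0.4]
    - [[0, 0, 0.48], [0, -0.375, -0.24], -0.4]
    - [[0, 0, 0.67], [-0.15, -0.375, -0.24], -0.4]
    - [[0, 0, 0.86], [-0.3, -0.375, -0.24], -0.4]
    - [[0, 0, 1], [-0.3, -0.375, -0.24], -0.4]

```text
clock: 17.5
eef_pos: [420.3, 275.7, 63.4]
tcp_rot: [3.141, 0.001, 1.23]
contact_force: [0.2, 1.5, -0.1]
opening: 0.297
grasp_force: 0.0
```

Call:
step_arm:
  moves:
    - [[0, 0, 0.19], [0, 0, 0], -0.4]
    - [[0, 0, 0.38], [0, 0, 0], -0.4]
    - [[0, 0, 0.57], [0, 0, 0], -0.4]
    - [[0, 0, 0.76], [0, 0, 0], -0.4]
    - [[0, 0, 0.95], [0, 0, 0.1], -0.4]
    - [[0, 0, 1], [0, 0, 0.265], -0.4]
    - [[0, 0, 1], [0, 0, 0.265], -0.4]
    - [[0, 0, 1], [0, 0, 0.265], -0.4]

```text
clock: 18.3
eef_pos: [419.2, 277.8, 10.2]
tcp_rot: [3.141, 0.002, 0.453]
contact_force: [0.8, -0.0, -0.2]
opening: 0.298
grasp_force: 0.0
```

```bash
python3 -c "
from h import *
st()"
```

```text
18.3 fix -72.5 1.7 z 10.2 yaw [3.141e+00 2.000e-03 4.530e-01] F [ 0.8 -0.  -0.2] op 0.298 q6 1.7
```

Call:
step_arm:
  moves:
    - [[0, 0, 0], [0.03, 0, 0], -0.4]
    - [[0, 0, 0], [0.06, 0, 0], -0.4]
    - [[0, 0, 0], [0.085, 0, 0], -0.4]
    - [[0, 0, 0], [0.098, 0, -0.002], -0.4]
    - [[0, 0, 0], [0.103, 0, -0.004], -0.4]
    - [[0, 0, 0], [0.107, 0, -0.006], -0.4]

```text
clock: 18.9
eef_pos: [439.0, 287.4, 11.6]
tcp_rot: [3.142, 0.0, 0.452]
contact_force: [0.3, -1.2, -0.2]
opening: 0.302
grasp_force: 0.0
```

Call:
step_arm:
  moves:
    - [[0, 0, 0], [0.003, 0, -0.003], -0.4]
    - [[0, 0, 0], [0.006, 0, -0.006], -0.4]

```text
clock: 19.1
eef_pos: [439.2, 287.4, 12.4]
tcp_rot: [3.141, 0.002, 0.451]
contact_force: [-3.1, -0.3, -1.2]
opening: 0.304
grasp_force: 1.5
```

Call:
step_arm:
  moves:
    - [[0, 0, 0], [0.005, 0, -0.004], -0.4]
    - [[0, 0, 0], [0.01, 0, -0.008], -0.4]

```text
clock: 19.3
eef_pos: [439.2, 287.4, 13.5]
tcp_rot: [3.141, 0.006, 0.451]
contact_force: [-9.1, -1.8, -2.7]
opening: 0.294
grasp_force: 4.5
```

```bash
python3 -c "
from h import *
st();im=imaging.grab_frame('wrist');save('w12.png',im)
for x in (200,284,340): print(x,[tuple(int(v) for v in im[y,x]) for y in range(70,86)])
print([(x,)+tuple(int(v) for v in im[160,x]) for x in range(395,406)])"
```

```text
19.3 fix -50.3 1.6 z 13.5 yaw [3.141 0.006 0.451] F [-9.1 -1.8 -2.7] op 0.294 q6 1.7
200 [(103, 98, 98), (103, 98, 99), (104, 99, 98), (106, 100, 100), (106, 101, 101), (107, 100, 100), (104, 98, 98), (99, 93, 89), (121, 109, 89), (164, 138, 101), (183, 137, 103), (181, 127, 99), (180, 124, 98), (179, 123, 97), (179, 124, 97), (180, 124, 97)]
284 [(99, 94, 94), (98, 93, 93), (100, 96, 96), (100, 96, 96), (101, 96, 95), (100, 95, 94), (98, 94, 94), (97, 92, 90), (117, 106, 90), (157, 131, 98), (181, 134, 101), (183, 128, 98), (181, 125, 97), (182, 125, 96), (182, 125, 98), (181, 124, 96)]
340 [(68, 66, 66), (69, 64, 65), (68, 65, 65), (70, 66, 67), (69, 66, 67), (69, 65, 66), (68, 65, 65), (66, 64, 63), (75, 69, 60), (102, 87, 67), (121, 93, 72), (121, 86, 68), (121, 85, 68), (121, 84, 67), (120, 85, 67), (121, 85, 67)]
[(395, 118, 81, 63), (396, 119, 82, 65), (397, 118, 82, 64), (398, 117, 81, 63), (399, 118, 83, 65), (400, 119, 82, 64), (401, 119, 82, 64), (402, 120, 88, 67), (403, 113, 93, 70), (404, 79, 70, 62), (405, 65, 62, 64)]
```

Call:
step_arm:
  moves:
    - [[0, 0, 0], [-0.1, 0, 0], -0.4]
    - [[0, 0, 0], [-0.15, 0, -0.2], -0.4]
    - [[0, 0, -0.1], [-0.15, 0.1, -0.4], -0.2]
    - [[0, 0, -0.28], [-0.15, 0.25, -0.6], 0]
    - [[0, 0, -0.46], [-0.15, 0.45, -0.68], 0.2]
    - [[0, 0, -0.64], [-0.15, 0.6, -0.68], 0.2]
    - [[0, 0, -0.76], [-0.15, 0.6, -0.68], 0.2]

```text
clock: 20.05
eef_pos: [469.3, 165.4, 151.6]
tcp_rot: [3.139, -0.002, 1.052]
contact_force: [-0.5, -0.3, -0.7]
opening: 0.599
grasp_force: 0.0
```

Call:
step_arm:
  moves:
    - [[0, 0, -0.19], [-0.15, 0.11, 0], 0.2]
    - [[0, 0, -0.38], [-0.35, 0.25, 0], 0.2]
    - [[0, 0, -0.57], [-0.5, 0.36, 0], 0.2]
    - [[0, 0, -0.7], [-0.61, 0.44, 0], 0.2]
    - [[0, 0, -0.7], [-0.61, 0.44, 0], 0.2]

```text
clock: 20.55
eef_pos: [483.2, 15.1, 150.6]
tcp_rot: [3.14, 0.001, 1.601]
contact_force: [-0.4, 0.7, 0.2]
opening: 0.603
grasp_force: 0.0
```

```bash
python3 -c "
from h import *
s=st();print(s['eef_pos'])"
```

```text
20.55 fix -129.7 -262.5 z 150.6 yaw [3.140e+00 1.000e-03 1.601e+00] F [-0.4  0.7  0.2] op 0.603 q6 -0.0
[483.17844379  15.12167144 150.59383154]
```

Call:
step_arm:
  moves:
    - [[0, 0, 0], [-0.25, 0.03, 0], 0.2]
    - [[0, 0, 0], [-0.5, 0.03, 0], 0.2]
    - [[0, 0, 0], [-0.7, 0.03, 0], 0.2]
    - [[0, 0, 0], [-0.775, 0.03, 0], 0.2]
    - [[0, 0, 0], [-0.775, 0.03, 0], 0.2]
    - [[0, 0, 0], [-0.775, 0.03, 0], 0.2]

```text
clock: 21.15
eef_pos: [492.7, -135.9, 150.2]
tcp_rot: [-3.141, -0.001, 1.597]
contact_force: [0.1, 0.5, 0.3]
opening: 0.6
grasp_force: 0.0
```

```bash
cat > bar.py <<'E'
from h import *
s=telemetry.sense();im=imaging.grab_frame("wrist");c=imaging.calibration("wrist");save("w13.png",im)
print(s["clock"],s["eef_pos"].round(1),s["tcp_rot"].round(3))
p=proj("wrist",[493.4,-74.7,14.7],c);print(p)
h=cv2.cvtColor(im,cv2.COLOR_RGB2HSV);m=((h[...,1]<75)&(h[...,2]<200)).astype(np.uint8);m=cv2.morphologyEx(m,cv2.MORPH_OPEN,np.ones((3,3)))
n,l,stt,ce=cv2.connectedComponentsWithStats(m);k=1+np.linalg.norm(ce[1:]-p,axis=1).argmin()
print(stt[k],ce[k])
pts=np.argwhere(l==k)[:,::-1]
q=np.array([ray("wrist",b,14.7,c)[:2] for b in pts[::3]]).astype(np.float32)
rc=cv2.minAreaRect(q);print(rc)
E
python3 bar.py
```

```text
21.15 [ 492.7 -135.9  150.2] [-3.141e+00 -1.000e-03  1.597e+00]
[286.66468723 143.85253221]
[ 274   71   29  133 3547] [288.52072174 134.92049619]
((495.1036071777344, -72.08556365966797), (24.911636352539062, 118.70702362060547), 2.2992706298828125)
```

Call:
step_arm:
  moves:
    - [[0, 0, -0.018], [0.16, 0.01, 0.15], 0.2]
    - [[0, 0, -0.018], [0.319, 0.02, 0.3], 0.2]
    - [[0, 0, -0.018], [0.319, 0.02, 0.45], 0.2]
    - [[0, 0, -0.018], [0.319, 0.02, 0.58], 0.2]
    - [[0, 0, -0.018], [0.319, 0.02, 0.67], 0.2]
    - [[0, 0, -0.018], [0.319, 0.02, 0.72], 0.2]
    - [[0, 0, -0.018], [0.319, 0.02, 0.725], 0.2]

```text
clock: 21.9
eef_pos: [494.3, -71.7, 4.4]
tcp_rot: [-3.14, -0.0, 1.613]
contact_force: [-0.5, 0.3, 0.2]
opening: 0.597
grasp_force: 0.0
```

```bash
python3 -c "
from h import *
s=st();print(s['eef_pos'])"
```

```text
21.9 fix -157.6 -345.5 z 4.4 yaw [-3.14  -0.     1.613] F [-0.5  0.3  0.2] op 0.597 q6 -0.19
[494.34017824 -71.68024168   4.42255135]
```

Now close, then test-lift.

Call:
step_arm:
  moves:
    - [[0, 0, 0], [0, 0, 0], -0.6]
    - [[0, 0, 0], [0, 0, 0], -0.8]
    - [[0, 0, 0], [0, 0, 0], -0.8]
    - [[0, 0, 0], [0, 0, 0], -0.8]
    - [[0, 0, 0], [0, 0, 0], -0.8]
  squeeze: 50

```text
clock: 22.4
eef_pos: [495.8, -72.8, 6.4]
tcp_rot: [3.14, 0.0, 1.612]
contact_force: [-0.6, 3.8, 7.2]
opening: 0.275
grasp_force: 50.1
```

Call:
step_arm:
  moves:
    - [[0, 0, 0], [0, 0, -0.05], -0.8]
    - [[0, 0, 0], [0, 0, -0.15], -0.8]
    - [[0, 0, 0], [0, 0, -0.3], -0.8]
    - [[0, 0, 0], [0, 0, -0.5], -0.8]
    - [[0, 0, 0], [0, 0, -0.5], -0.8]
    - [[0, 0, 0], [0, 0, -0.5], -0.8]

```text
clock: 23.0
eef_pos: [495.6, -73.1, 106.5]
tcp_rot: [3.139, 0.001, 1.612]
contact_force: [-0.4, -0.3, -2.9]
opening: 0.273
grasp_force: 49.6
```

```bash
python3 -c "
from h import *
s=st();print(s['eef_pos'],s['grasp_force'],s['wrist_torque'])
im=imaging.grab_frame('wrist');save('w14.png',im);c=imaging.calibration('wrist')
T=np.array(c['cam_to_world']);print(T.round(3).tolist())
h=cv2.cvtColor(im,cv2.COLOR_RGB2HSV)
t=s['eef_pos'];y=s['tcp_rot'][2];tx=np.array([np.cos(y),np.sin(y)])
for a in (60,-60):
  print(a,proj('wrist',list(t[:2]+a*tx)+[t[2]+10.3],c).round(1))
p=proj('wrist',list(t[:2]+60*tx)+[t[2]+10.3],c);x=int(p[0]);print([(v,)+tuple(int(k) for k in im[v,x]) for v in range(max(0,int(p[1])-14),int(p[1])+12)])"
```

```text
23.0 fix -157.0 -347.3 z 106.5 yaw [3.139e+00 1.000e-03 1.612e+00] F [-0.4 -0.3 -2.9] op 0.273 q6 -0.19
[495.63207605 -73.05859112 106.54564898] 49.57955002784729 [-0.02192874  0.01935498 -0.04765166]
[[0.999, -0.04, -0.013, 491.856], [0.042, 0.96, 0.277, -3.258], [0.001, -0.278, 0.961, 248.246], [0.0, 0.0, 0.0, 1.0]]
60 [286.1 156.8]
-60 [285.7 374.7]
[(142, 51, 97, 147), (143, 51, 97, 148), (144, 49, 93, 143), (145, 48, 91, 142), (146, 48, 91, 142), (147, 49, 92, 142), (148, 51, 93, 143), (149, 51, 93, 142), (150, 52, 94, 142), (151, 53, 96, 143), (152, 58, 97, 143), (153, 77, 99, 133), (154, 93, 96, 107), (155, 81, 81, 84), (156, 87, 87, 90), (157, 98, 97, 100), (158, 103, 102, 104), (159, 104, 103, 105), (160, 103, 102, 105), (161, 103, 102, 105), (162, 104, 103, 105), (163, 105, 103, 105), (164, 103, 102, 105), (165, 103, 102, 105), (166, 105, 103, 105), (167, 103, 102, 105)]
```

Call:
step_arm:
  moves:
    - [[0, 0, 0], [0.12, 0, 0], -0.8]
    - [[0, 0, 0], [0.3, 0.005, 0], -0.8]
    - [[0, 0, 0], [0.5, 0.01, 0], -0.8]
    - [[0, 0, 0], [0.7, 0.014, 0], -0.8]
    - [[0, 0, 0], [0.88, 0.014, 0], -0.8]
    - [[0, 0, 0], [1.0, 0.014, 0], -0.8]

```text
clock: 23.65
eef_pos: [488.1, 128.9, 103.8]
tcp_rot: [-3.139, 0.0, 1.613]
contact_force: [0.3, -0.4, -2.9]
opening: 0.275
grasp_force: 49.5
```

Call:
step_arm:
  moves:
    - [[0, 0, -0.1], [0.2, 0, 0], -0.8]
    - [[0, 0, -0.22], [0.4, 0.005, 0], -0.8]
    - [[0, 0, -0.34], [0.6, 0.01, 0], -0.8]
    - [[0, 0, -0.46], [0.78, 0.014, 0], -0.8]
    - [[0, 0, -0.522], [0.88, 0.014, 0], -0.8]
    - [[0, 0, -0.522], [0.908, 0.014, 0], -0.8]
    - [[0, 0, -0.522], [0.908, 0.014, 0], -0.8]
    - [[0, 0, -0.522], [0.908, 0.014, 0], -0.8]

```text
clock: 24.45
eef_pos: [484.2, 307.4, 104.3]
tcp_rot: [-3.139, 0.001, 2.021]
contact_force: [-0.5, 0.4, -3.2]
opening: 0.271
grasp_force: 49.5
```

```bash
python3 -c "
from h import *
s=st();print(s['eef_pos'])
im=imaging.grab_frame('wrist');save('w15.png',im);c=imaging.calibration('wrist')
print([(n,proj('wrist',list(C+a*ex+b*ey)+[32.8],c).round(1).tolist()) for n,a,b in (('L',-40,51.6),('R',40,51.6),('M',0,51.6))])
cv2.imwrite('pics/w15b.png',cv2.resize(im[150:420,150:430,::-1],None,fx=2.2,fy=2.2,interpolation=cv2.INTER_CUBIC))"
```

```text
24.45 fix -1.1 -0.0 z 104.3 yaw [-3.139e+00  1.000e-03  2.021e+00] F [-0.5  0.4 -3.2] op 0.271 q6 0.11
[484.18889372 307.40270927 104.34976407]
[('L', [231.1, 159.2]), ('R', [340.7, 159.1]), ('M', [285.9, 159.1])]
```

View pics/w15b.png

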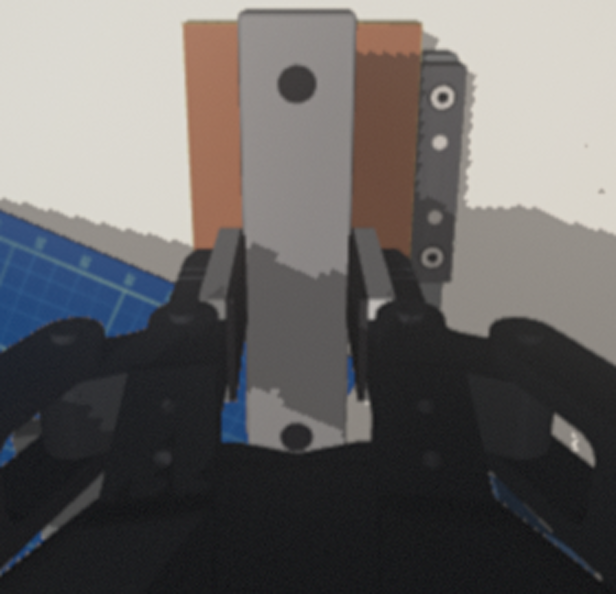

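```bash
python3 -c "
from h import *
s=st();c=imaging.calibration('wrist');t=s['eef_pos'];d=t[:2]-C
F=lambda u,v,z:(lambda w:((w-C)@ex,(w-C)@ey))(ray('wrist',(150+u/2.2,150+v/2.2),z,c)[:2])
print('tcp',d@ex,d@ey)
zt=t[2]+8.3
for u,v in((240,13),(355,13),(297,84)): print('bar',np.round(F(u,v,zt),1))
for u,v in((183,24),(420,22),(192,245),(412,245)): print('stack',np.round(F(u,v,32.8),1))
"
```

```text
24.5 fix -1.0 -0.2 z 104.6 yaw [-3.14   0.     2.021] F [ 0.6 -0.2 -2.3] op 0.273 q6 0.11
tcp -0.9709792851032572 -0.1780025858881148
bar [-12.5  59.8]
bar [11.3 59.7]
bar [-0.7 44.9]
stack [-38.5  50.4]
stack [40.2 50.9]
stack [-39.3 -29.6]
stack [ 41.5 -29.7]
```

Call:
step_arm:
  moves:
    - [[0, 0, 0], [0.005, 0.0075, 0.08], -0.8]
    - [[0, 0, 0], [0.005, 0.0075, 0.16], -0.8]
    - [[0, 0, 0], [0.005, 0.0075, 0.23], -0.8]
    - [[0, 0, 0], [0.005, 0.0075, 0.28], -0.8]
    - [[0, 0, 0], [0.005, 0.0075, 0.305], -0.8]
    - [[0, 0, 0], [0.005, 0.0075, 0.31], -0.8]
    - [[0, 0, 0], [0.005, 0.0075, 0.315], -0.8]
    - [[0, 0, 0], [0.005, 0.0075, 0.315], -0.8]

```text
clock: 25.3
eef_pos: [486.0, 310.4, 42.7]
tcp_rot: [3.141, -0.0, 2.022]
contact_force: [0.7, 0.0, -2.7]
opening: 0.273
grasp_force: 49.5
```

```bash
python3 -c "
from h import *
s=st()"
```

```text
25.3 fix 1.9 1.9 z 42.7 yaw [ 3.141 -0.     2.022] F [ 0.7  0.  -2.7] op 0.273 q6 0.11
```

Call:
step_arm:
  moves:
    - [[0, 0, 0], [-0.006, -0.007, 0.005], -0.8]
    - [[0, 0, 0], [-0.006, -0.007, 0.01], -0.8]
    - [[0, 0, 0], [-0.006, -0.007, 0.015], -0.8]
    - [[0, 0, 0], [-0.006, -0.007, 0.02], -0.8]
    - [[0, 0, 0], [-0.006, -0.007, 0.02], -0.8]
    - [[0, 0, 0], [-0.006, -0.007, 0.02], -0.8]

```text
clock: 25.9
eef_pos: [485.0, 308.5, 38.2]
tcp_rot: [-3.142, 0.0, 2.022]
contact_force: [-0.1, 0.7, -2.7]
opening: 0.271
grasp_force: 49.5
```

Call:
step_arm:
  moves:
    - [[0, 0, 0], [0, 0, 0.003], -0.8]
    - [[0, 0, 0], [0, 0, 0.005], -0.8]
    - [[0, 0, 0], [0, 0, 0.005], -0.8]

```text
clock: 26.2
eef_pos: [485.0, 308.5, 37.2]
tcp_rot: [-3.142, 0.0, 2.022]
contact_force: [0.4, 0.7, -2.6]
opening: 0.272
grasp_force: 49.5
```

```bash
python3 -c "
from h import *
s=st();im=imaging.grab_frame('wrist');save('w16.png',im);c=imaging.calibration('wrist')
print([proj('wrist',list(C+a*ex+b*ey)+[44.8],c).round(1).tolist() for a,b in((-12,60),(13,60))],[proj('wrist',list(C+a*ex+b*ey)+[32.8],c).round(1).tolist() for a,b in((-39.3,50.7),(40.7,50.7))])
print([(y,)+tuple(int(k) for k in im[y,286]) for y in range(75,120)][::1])
for y in (125,150): print(y,[int(im[y,x,0])-int(im[y,x,2]) for x in range(190,400,1)])"
```

```text
26.2 fix 0.1 0.6 z 37.2 yaw [-3.142  0.     2.022] F [ 0.4  0.7 -2.6] op 0.272 q6 0.11
[[258.3, 157.1], [312.7, 157.1]] [[207.0, 173.9], [364.5, 173.9]]
[(75, 208, 204, 194), (76, 208, 204, 195), (77, 207, 203, 194), (78, 208, 204, 194), (79, 209, 204, 195), (80, 208, 203, 194), (81, 208, 204, 194), (82, 209, 205, 195), (83, 209, 205, 195), (84, 208, 204, 195), (85, 207, 204, 194), (86, 208, 204, 195), (87, 209, 205, 196), (88, 208, 204, 195), (89, 209, 205, 195), (90, 209, 204, 195), (91, 209, 204, 195), (92, 209, 205, 196), (93, 209, 205, 196), (94, 209, 204, 195), (95, 208, 204, 195), (96, 210, 205, 196), (97, 209, 205, 196), (98, 208, 204, 195), (99, 209, 205, 196), (100, 209, 205, 196), (101, 210, 205, 196), (102, 209, 205, 196), (103, 209, 205, 196), (104, 210, 206, 196), (105, 209, 206, 196), (106, 210, 206, 196), (107, 209, 206, 197), (108, 210, 206, 196), (109, 209, 205, 196), (110, 210, 205, 197), (111, 210, 206, 197), (112, 210, 205, 197), (113, 210, 205, 195), (114, 211, 207, 197), (115, 210, 205, 196), (116, 210, 206, 196), (117, 210, 206, 197), (118, 210, 206, 196), (11
[... 1008 characters left out ...]
 13, 14, 13, 15, 15, 14, 14, 14, 14, 14, 13, 14, 14, 14, 13, 14, 14, 15, 14, 14, 14, 14, 14, 15, 14, 14, 14, 14, 14, 14, 14, 13, 14, 14, 14, 14, 14, 14, 13, 14, 14, 14, 15, 15, 14, 14, 14, 14, 14, 15, 14, 13, 14, 14, 13, 14, 13, 14, 13, 14, 14, 14, 14, 14, 15, 14, 15, 14, 15, 14, 15, 15, 15, 14, 14, 14, 15, 14, 14, 14, 15, 14, 14, 15, 15, 15, 15, 14, 14, 15, 15, 15, 15, 15, 14, 14, 14, 15, 15, 15, 15, 15, 14, 15, 15, 15, 15, 15, 15, 15, 15, 15, 15, 14, 14, 14, 15, 14, 15, 15, 14, 15, 15, 15, 15, 15, 15, 15, 14, 15, 14, 15, 15, 14, 14, 14, 14, 15, 15, 16, 15, 15, 14, 15, 15, 15, 15, 14, 15, 15, 14, 15, 14, 14, 14, 14, 15, 14, 14, 15, 15, 14, 14, 14, 15, 14, 15, 14, 15, 15, 15, 14, 14, 14, 15]
```

```bash
python3 -c "
from h import *
im=cv2.imread('pics/w16.png')[:,:,::-1].astype(int)
for y in (185,200,225):
  d=im[y,:,0]-im[y,:,2]; m=(d>36); e=np.flatnonzero(np.diff(m.astype(int)));print(y,e[(e>180)&(e<400)],[tuple(im[y,x]) for x in (250,286,320)])
for x in (230,270,286,300,340): print(x,[(y,)+tuple(im[y,x].tolist()) for y in range(150,182,2)])
c=imaging.calibration('wrist')
F=lambda u,v,z:np.round((lambda w:((w-C)@ex,(w-C)@ey))(ray('wrist',(u,v),z,c)[:2]),1)
print('row200 z32.8',F(210,200,32.8),F(360,200,32.8),'z44.8',F(260,200,44.8),F(312,200,44.8),[F(286,v,44.8)[1] for v in (155,160,165)],[F(230,v,32.8)[1] for v in(170,175,180)])"
```

```text
185 [207 257 311 363] [(np.int64(154), np.int64(108), np.int64(86)), (np.int64(61), np.int64(58), np.int64(56)), (np.int64(151), np.int64(105), np.int64(83))]
200 [208 258 311 362] [(np.int64(151), np.int64(105), np.int64(82)), (np.int64(136), np.int64(131), np.int64(129)), (np.int64(149), np.int64(102), np.int64(80))]
225 [210 258 310 360] [(np.int64(150), np.int64(103), np.int64(80)), (np.int64(133), np.int64(128), np.int64(126)), (np.int64(147), np.int64(100), np.int64(77))]
230 [(150, 209, 205, 195), (152, 210, 206, 196), (154, 210, 206, 196), (156, 210, 205, 196), (158, 210, 206, 197), (160, 210, 206, 197), (162, 210, 205, 196), (164, 210, 205, 196), (166, 210, 206, 196), (168, 210, 206, 197), (170, 166, 161, 148), (172, 111, 101, 76), (174, 157, 119, 93), (176, 156, 111, 89), (178, 157, 112, 89), (180, 157, 111, 89)]
270 [(150, 210, 206, 196), (152, 208, 204, 195), (154, 127, 124, 118), (156, 117, 114, 113), (158, 140, 136, 134), (160, 141, 137, 135), (162, 141, 137, 135), (164, 139, 135, 133), (166, 139, 135, 133), (168, 140, 136, 134), (170, 140, 135, 133), (172, 139, 135, 13
[... 635 characters left out ...]
6, 132, 130), (168, 136, 132, 130), (170, 136, 132, 131), (172, 136, 132, 130), (174, 136, 132, 130), (176, 137, 133, 130), (178, 135, 131, 128), (180, 135, 131, 128)]
340 [(150, 210, 205, 196), (152, 210, 205, 195), (154, 210, 205, 195), (156, 210, 205, 196), (158, 210, 205, 195), (160, 209, 204, 195), (162, 209, 204, 194), (164, 209, 203, 194), (166, 210, 205, 195), (168, 208, 203, 194), (170, 166, 160, 148), (172, 126, 113, 81), (174, 153, 121, 90), (176, 151, 105, 83), (178, 150, 105, 82), (180, 151, 105, 83)]
row200 z32.8 [-38.8  37.2] [39.4 37.1] z44.8 [-11.7  39.9] [13.2 39.9] [np.float64(61.0), np.float64(58.7), np.float64(56.4)] [np.float64(52.7), np.float64(50.2), np.float64(47.6)]
```

Call:
step_arm:
  moves:
    - [[0, 0, 0], [0.004, 0.001, 0], -0.8]
    - [[0, 0, 0], [0.004, 0.001, 0.001], -0.8]
    - [[0, 0, 0], [0.004, 0.001, 0.002], -0.8]
    - [[0, 0, 0], [0.004, 0.001, 0.002], -0.8]

```text
clock: 26.65
eef_pos: [484.8, 309.3, 36.9]
tcp_rot: [-3.142, -0.0, 2.022]
contact_force: [-0.5, -0.0, -3.1]
opening: 0.277
grasp_force: 49.5
```

Call:
step_arm:
  moves:
    - [[0, 0, 0], [0, 0, 0.001], -0.8]
    - [[0, 0, 0], [0, 0, 0.002], -0.8]
    - [[0, 0, 0], [0, 0, 0.002], -0.8]

```text
clock: 26.95
eef_pos: [484.8, 309.3, 36.6]
tcp_rot: [3.142, -0.0, 2.022]
contact_force: [-0.6, -1.1, -0.6]
opening: 0.273
grasp_force: 49.7
```

```bash
python3 -c "
from h import *
s=st()"
```

```text
26.95 fix 0.3 1.5 z 36.6 yaw [ 3.142 -0.     2.022] F [-0.6 -1.1 -0.6] op 0.273 q6 0.11
```

Call:
step_arm:
  moves:
    - [[0, 0, 0], [0, 0, 0.001], -0.8]
    - [[0, 0, 0], [0, 0, 0.0015], -0.8]
    - [[0, 0, 0], [0, 0, 0.0015], -0.8]
  squeeze: 20

```text
clock: 27.25
eef_pos: [484.9, 309.4, 36.6]
tcp_rot: [3.141, -0.0, 2.022]
contact_force: [-1.4, -1.7, 5.6]
opening: 0.274
grasp_force: 50.4
```

Call:
step_arm:
  moves:
    - [[0, 0, 0], [0, 0, 0], -0.43]
    - [[0, 0, 0], [0, 0, 0], -0.38]
    - [[0, 0, 0], [0, 0, 0], -0.3]
    - [[0, 0, 0], [0, 0, 0], -0.2]
    - [[0, 0, 0], [0, 0, 0], -0.1]
    - [[0, 0, 0], [0, 0, 0], -0.1]

```text
clock: 27.85
eef_pos: [484.9, 309.3, 36.1]
tcp_rot: [-3.142, -0.0, 2.022]
contact_force: [0.2, -0.3, -0.8]
opening: 0.452
grasp_force: 0.0
```

```bash
python3 -c "
from h import *
s=st();print(s['grasp_force'])"
```

```text
27.85 fix 0.3 1.5 z 36.1 yaw [-3.142 -0.     2.022] F [ 0.2 -0.3 -0.8] op 0.452 q6 0.11
0.0
```

Call:
step_arm:
  moves:
    - [[0, 0, 0], [0, 0, -0.05], -0.1]
    - [[0, 0, 0], [0, 0, -0.2], -0.1]
    - [[0, 0, 0], [0, 0, -0.4], -0.1]
    - [[0, 0, 0], [-0.2, 0, -0.55], -0.1]
    - [[0, 0, 0], [-0.4, 0, -0.55], -0.1]
    - [[0, 0, 0], [-0.4, 0, -0.55], -0.1]
    - [[0, 0, 0], [-0.4, 0, -0.55], -0.1]

```text
clock: 28.55
eef_pos: [520.1, 236.7, 147.0]
tcp_rot: [3.141, -0.0, 2.02]
contact_force: [-0.3, 0.1, -0.5]
opening: 0.45
grasp_force: 0.0
```

```bash
python3 -c "
from h import *
s=st();im=imaging.grab_frame('wrist');save('w17.png',im);c=imaging.calibration('wrist')
p=proj('wrist',list(C)+[32.8],c).astype(int);print(p)
y0=max(0,p[1]-110);x0=p[0]-130
cv2.imwrite('pics/w17b.png',cv2.resize(im[y0:y0+195,x0:x0+260,::-1],(800,600),interpolation=cv2.INTER_CUBIC))
F=lambda u,v,z:np.round((lambda w:((w-C)@ex,(w-C)@ey))(ray('wrist',(x0+u*.325,y0+v*.325),z,c)[:2]),1)
print(x0,y0);np.save('c17.npy',c,allow_pickle=True)"
```

```text
28.55 fix 0.3 -79.3 z 147.0 yaw [ 3.141 -0.     2.02 ] F [-0.3  0.1 -0.5] op 0.45 q6 -0.03
[284 122]
154 12
```

View pics/w17b.png

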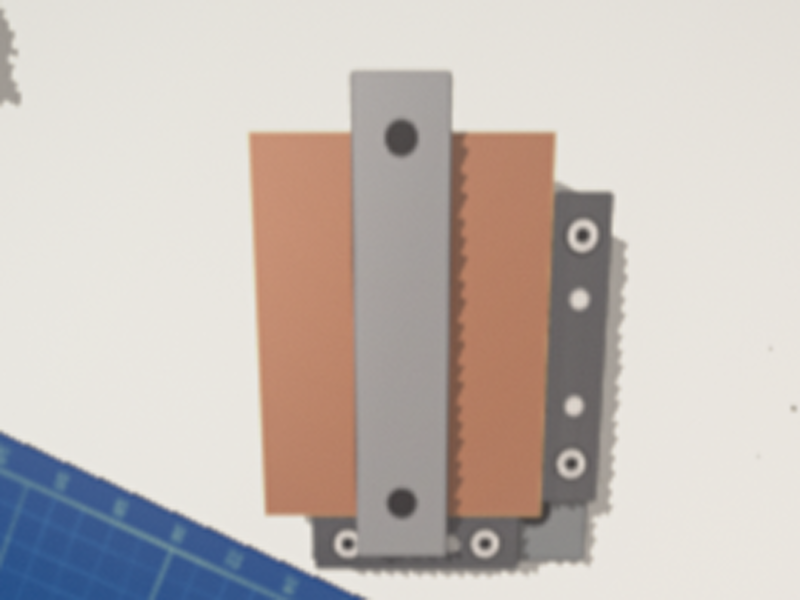

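The bar lies centred and parallel at crop (402,315). The stack is flush against both fences, at crop x≈548 and y≈515. I'm handing in.

```bash
python3 -c "
from rig import r
print(r.sign_off())"
```

```text
the job is handed in; nothing more can be done
None
```

I squared the four blanks against both fences, set the steel bar down along the middle of the stack parallel to the long fence, and handed the job in at about 29 s. The last wrist picture shows the top blank tight on both fences and the bar centred. The lower three blanks can't be seen from above, so I judged them flush from where the pushes stopped.

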